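Swap flat and charged battery packs

TASK

The tyre inflator and the work lamp hold flat battery packs (red charge window), while the two charged packs (green window) still sit in the chargers. Swap them round: a charged pack fully home in the inflator and another in the lamp, and a flat pack fully home in each of the two chargers, whichever of the two goes where. Each pocket takes one pack, so stand one aside on the rubber mat on the way; do not tip any pack over.

Things in the scene. Friction and masses are not known exactly. Their poses are not given: they have to be found in the camera images.
- charged_black: battery pack, black plastic, charge window on top glows green (charged). Upright block, 54 mm (its x) by 44 mm (its y) by 90 mm high, about 0.34 kg; origin at the centre of its underside, z up. Grip the upper part across the 44 mm, fingers to either side along y: when seated, 54 mm of it stand out above the pocket
- charged_grey: battery pack, grey plastic, charge window on top glows green (charged). Upright block, 54 mm (its x) by 44 mm (its y) by 90 mm high, about 0.34 kg; origin at the centre of its underside, z up. Grip the upper part across the 44 mm, fingers to either side along y: when seated, 54 mm of it stand out above the pocket
- flat_black: battery pack, black plastic, charge window on top glows red (flat). Upright block, 54 mm (its x) by 44 mm (its y) by 90 mm high, about 0.34 kg; origin at the centre of its underside, z up. Grip the upper part across the 44 mm, fingers to either side along y: when seated, 54 mm of it stand out above the pocket
- flat_grey: battery pack, grey plastic, charge window on top glows red (flat). Upright block, 54 mm (its x) by 44 mm (its y) by 90 mm high, about 0.34 kg; origin at the centre of its underside, z up. Grip the upper part across the 44 mm, fingers to either side along y: when seated, 54 mm of it stand out above the pocket
- charger_light: battery charger with light grey housing, 112 mm square, holding a charged pack at the start. Fixed. Open-topped pocket 66 mm (x) by 56 mm (y), rim bevelled 6 mm outwards; its floor 12 mm, mouth 48 mm above the bench. A pack drops in from above, long side along x, either way round. Origin on the bench below the pocket's centre; z up, x to the unit's back.
- charger_dark: battery charger with dark slate-blue housing, 112 mm square, holding a charged pack at the start. Fixed. Open-topped pocket 66 mm (x) by 56 mm (y), rim bevelled 6 mm outwards; its floor 12 mm, mouth 48 mm above the bench. A pack drops in from above, long side along x, either way round. Origin on the bench below the pocket's centre; z up, x to the unit's back.
- inflator: cordless tyre inflator with dark red housing, 125 mm wide; its pump head with a dial (x = 43 to 85 mm) is 102 mm high. Fixed. Open-topped pocket 66 mm (x) by 56 mm (y), rim bevelled 6 mm outwards; its floor 26 mm, mouth 62 mm above the bench. A pack drops in from above, long side along x, either way round. Origin on the bench below the pocket's centre; z up, x to the unit's back.
- work_lamp: cordless work lamp with sand-coloured housing, 132 mm wide; its flood-light head (x = 52 to 95 mm) is 118 mm high. Fixed. Open-topped pocket 66 mm (x) by 56 mm (y), rim bevelled 6 mm outwards; its floor 14 mm, mouth 50 mm above the bench. A pack drops in from above, long side along x, either way round. Origin on the bench below the pocket's centre; z up, x to the unit's back.
- rubber_mat: black rubber mat on the bench, 130 mm (x) by 110 mm (y), 4 mm thick, always free at the start; origin at the centre of its underside. Fixed.
Not all that is in view belongs to the job. What is shaped like the charged_grey but yellow is not meant.

How it is judged:
At the end, for the whole second after the job is handed in: One charged pack in the inflator's and the other in the lamp's pocket, one flat pack in each charger's pocket (either way about); every pack within 10 mm of its pocket's centre, standing on the pocket floor within 4 mm in height, upright within 0.12 rad, released and at rest ((((horizontal distance between charged_black and inflator below 0.01 m and z of charged_black in the frame of inflator between 0.022 and 0.03 m and angle between charged_black's own z axis and vertical below 0.12 rad) and (horizontal distance between charged_grey and work_lamp below 0.01 m and z of charged_grey in the frame of work_lamp between 0.01 and 0.018 m and angle between charged_grey's own z axis and vertical below 0.12 rad)) or ((horizontal distance between charged_black and work_lamp below 0.01 m and z of charged_black in the frame of work_lamp between 0.01 and 0.018 m and angle between charged_black's own z axis and vertical below 0.12 rad) and (horizontal distance between charged_grey and inflator below 0.01 m and z of charged_grey in the frame of inflator between 0.022 and 0.03 m and angle between charged_grey's own z axis and vertical below 0.12 rad))) and (((horizontal distance between flat_black and charger_light below 0.01 m and z of flat_black in the frame of charger_light between 0.008 and 0.016 m and angle between flat_black's own z axis and vertical below 0.12 rad) and (horizontal distance between flat_grey and charger_dark below 0.01 m and z of flat_grey in the frame of charger_dark between 0.008 and 0.016 m and angle between flat_grey's own z axis and vertical below 0.12 rad)) or ((horizontal distance between flat_black and charger_dark below 0.01 m and z of flat_black in the frame of charger_dark between 0.008 and 0.016 m and angle between flat_black's own z axis and vertical below 0.12 rad) and (horizontal distance between flat_grey and charger_light below 0.01 m and z of flat_grey in the frame of charger_light between 0.008 and 0.016 m and angle between flat_grey's own z axis and vertical below 0.12 rad))) and linear speed of each of charged_black, charged_grey, flat_black, flat_grey below 0.02 m/s and angular speed of each of charged_black, charged_grey, flat_black, flat_grey below 0.2 rad/s); the robot touches nothing.
It fails at once if a pack is tipped over (leans more than 0.9 rad) (angle between any of charged_black, charged_grey, flat_black, flat_grey's own z axis and vertical above 0.9 rad).
It also fails if it takes over 134 s, if anything falls off the work surface, if the arm or the gripper's body presses on something with over 40 N, if the wrist force passes 120 N, or if a joint passes its speed limit or range.

ROBOT

A 6-joint arm with a two-finger parallel gripper is mounted at the origin on a cart in front of the work surface, level with it; the furniture and walls round the work are solid. World frame = base frame: x ahead of the robot, y to its left, z up, the work surface at z = 0. Lengths are in m, angles in rad, forces in N, time in s.
With the tool pointing down it reaches from about 0.35 to 0.85 m from the base axis. Payload 8.1 kg.
Tool frame: the origin (TCP) lies at the very end of the fingers, on their centre line; the grasp point (between the pads) lies 19 mm behind it; z points along the fingers, y is the direction in which the jaws open and shut (so a half turn about z gives the same grasp; the last joint's range is limited). The gripper opens to 93 mm and grips with 3 to 60 N. Pads are 15 mm wide; open, the fingers measure 128 mm over their backs; the gripper's body (75 mm by 188 mm) begins 65 mm behind the grasp point.
Start: joints at [1.251, 0.13, 1.488, -0, 1.523, -0.085], TCP at [0.14, 0.584, 0.198] pointing down, gripper open.
Joint ranges: [-2.96, 2.96], [-0.89, 2.26], [0.02, 2.5], [-1.34, 4.48], [0, 2.73], [-2.66, 2.66]. Speed limits (rad/s): [2.39, 2.39, 2.79, 3.14, 3.14, 3.14].

INTERFACE

Orientations are given as a rotation vector (axis times angle).
In Python, from plant import robot gives the robot as it stands.
- The arm moves only by the shell command python3 -m inch 'ROWS' [FORCE]. ROWS is JSON, a list that holds one entry, the list of rows, each a list of 7 numbers: the shift along the tool's x, y, z in cm, then the turn, a rotation vector about the tool's x, y, z in degrees, then the gripper command: -1 is fully open, 1 is shut, values between are in proportion. A call has 1 to 5 rows; each row shifts and turns the commanded pose from where the row before left it, along the tool's axes as they then stand; what a row does not reach is not made up. A row lasts 1/10 s, in which the tool goes at most 50 mm and 8.59 degrees, less where a joint would pass 70% of its speed; a pose out of reach is approached as far as the arm can. A call with a gripper value outside its range is refused whole. The fingers move at their own pace and stop on an object; FORCE is the grip in N (left out, the last holds). Time passes only in rows, so rows that do not move let the fingers close. It gives the time, the measured TCP pose, the force and the opening at its end, in the units of the state.
- robot.read_state(): the state, without advancing time (a new reading comes with each control period).
- robot.read_camera(name): name is "scene" or "top"; returns a dict with "image" (480x640x3 uint8, blue, green, red), "K" (3x3 intrinsics, pixels), "distortion" ([k1, k2, p1, p2, k3] as OpenCV has them; the pictures are not rectified), "R" (3x3) and "t" (3): a world point X has camera coordinates R X + t. Camera axes: x right, y down, z forward; pixel columns grow to the right and rows downward; lengths in m; the calibration is good to about 2 mm. A picture is of the moment at which its call begins. There is no depth.
- robot.close_job(): hands the job in, once; it reports no verdict.
The state is a dict: "t": time; "q": joint angles; "dq": joint speeds; "joint_torque": joint torques, N m; "tool_pos": TCP position; "orientation": TCP orientation; "force": force on the tool from outside, world axes, zero at the start; "wrist_torque": the same for the moment, N m; "opening": finger opening in m.
Only numpy, scipy, OpenCV 4.12 (cv2) and the standard library are available. Lean on these libraries where they do the work, as an engineer would, in place of code of your own. Each camera call takes 0.05 s, during which the arm holds its last target. There are 200 camera calls.

## Working session

There is one attempt and no reset: what is moved stays moved. The work goes in short steps, Python scripts to look and compute and a shell command to move; the robot and the scene stay as the last step left them, time stands still between calls to the robot, and variables do not carry over. Pictures are saved under pics/ and viewed, about 12 in all and at most 16, crops included, and the job is handed in when it is done.

```bash
ls; mkdir -p pics
python3 - <<'E'
from plant import robot
import cv2,numpy as np
np.set_printoptions(precision=4,suppress=True)
for n in("scene","top"):
    c=robot.read_camera(n); cv2.imwrite(f"pics/{n}0.png",c["image"]); print(n,c["K"],c["distortion"],c["R"],c["t"])
s=robot.read_state(); print(s)
E
```

```text
pics
scene [[558.6591   0.     316.7218]
 [  0.     558.6591 232.5024]
 [  0.       0.       1.    ]] [-0.0707  0.      0.      0.      0.    ] [[ 0.7069 -0.7071  0.0169]
 [-0.292  -0.3135 -0.9036]
 [ 0.6442  0.6338 -0.4281]] [-0.4453  0.1785  0.8677]
top [[460.8117   0.     312.8354]
 [  0.     460.8117 237.7816]
 [  0.       0.       1.    ]] [-0.0642  0.      0.      0.      0.    ] [[ 0.0093 -0.9999 -0.0098]
 [-0.9995 -0.009  -0.0292]
 [ 0.0291  0.01   -0.9995]] [-0.0923  0.5409  0.8857]
{'t': 0.1, 'q': array([ 1.2506,  0.1311,  1.4892, -0.    ,  1.523 , -0.0854]), 'dq': array([-0.0005, -0.0015, -0.0022, -0.0007, -0.    , -0.0009]), 'joint_torque': array([  0.001 , -56.1349, -49.3086,   0.077 ,   0.0291,  -0.0001]), 'tool_pos': array([0.1394, 0.583 , 0.1967]), 'orientation': array([-0.3679, -3.1196,  0.0025]), 'force': array([-0.1014, -0.8412,  0.6003]), 'wrist_torque': array([-0.0345, -0.0423, -0.0453]), 'opening': 0.09277348654302031}
```

View pics/top0.png

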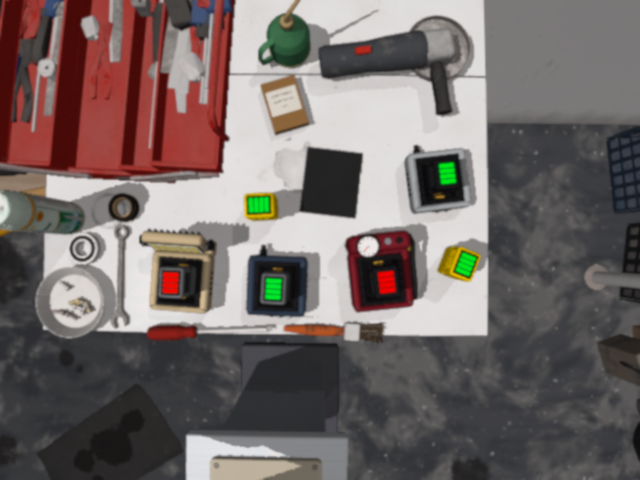

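View pics/scene0.png

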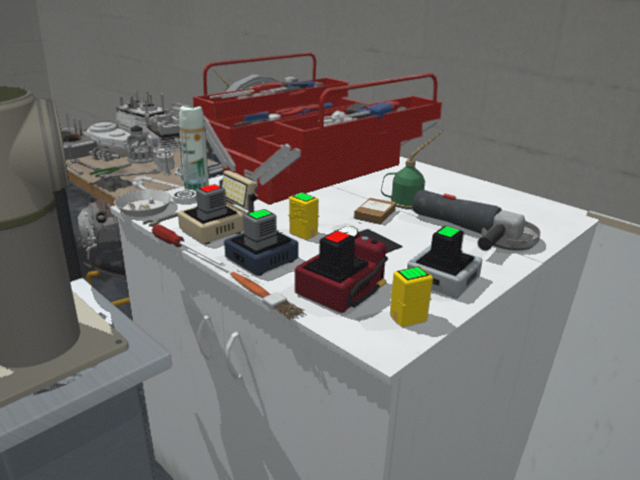

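```bash
cat > h.py <<'E'
from plant import robot
import cv2,numpy as np
np.set_printoptions(precision=4,suppress=True)
def proj(c,P):
    return cv2.projectPoints(np.array(P,float).reshape(-1,1,3),cv2.Rodrigues(np.array(c["R"]))[0],np.array(c["t"],float),np.array(c["K"]),np.array(c["distortion"]))[0].reshape(-1,2)
def back(c,uv,z):
    n=cv2.undistortPoints(np.array(uv,float).reshape(-1,1,2),np.array(c["K"]),np.array(c["distortion"])).reshape(-1,2)
    R=np.array(c["R"]);C=-R.T@c["t"]; d=np.c_[n,np.ones(len(n))]@R
    return C+d*((z-C[2])/d[:,2])[:,None]
def ortho(c,cx,cy,z,half=0.09,n=260):
    # tile: up=+x, left=+y
    g=np.linspace(half,-half,n); X,Y=np.meshgrid(cx+g,cy+g,indexing="ij")
    uv=proj(c,np.stack([X,Y,np.full_like(X,z)],-1)).astype(np.float32).reshape(n,n,2)
    return cv2.remap(c["image"],uv[...,0],uv[...,1],cv2.INTER_CUBIC)
def windows(c):
    im=c["image"].astype(int);b,g,r=im[...,0],im[...,1],im[...,2]
    out=[]
    for nm,m in(("G",(g>180)&(r<110)&(b<120)),("R",(r>210)&(g<70)&(b<70))):
        m=cv2.morphologyEx(m.astype(np.uint8),cv2.MORPH_CLOSE,np.ones((5,5)))
        k,l,s,ce=cv2.connectedComponentsWithStats(m)
        for i in range(1,k):
            if s[i,4]>150: out.append((nm,ce[i],s[i,4],l==i))
    return out
E
python3 - <<'E'
from h import *
c=robot.read_camera("top"); print(-np.array(c["R"]).T@c["t"])
tops={(170,283):("lamp",.104,.05),(273,288):("cdark",.102,.048),(386,282):("infl",.116,.062),(447,173):("clight",.102,.048)}
tiles=[]
for nm,ce,a,m in windows(c):
    k=min(tops,key=lambda p:np.hypot(*(np.array(p)-ce)))
    if np.hypot(*(np.array(k)-ce))>15: print("other",nm,ce);continue
    t,zt,zm=tops[k]; vu=np.argwhere(m)[:,::-1]
    P=back(c,vu,zt)[:,:2].astype(np.float32)*1000
    (cx,cy),wh,an=cv2.minAreaRect(P); w=P.mean(0)
    print(nm,t,ce,"mean",w,"rect",cx,cy,wh,an)
    for z in(zt,zm):
        o=ortho(c,round(w[0]/1000,2),round(w[1]/1000,2),z)
        for g in range(0,260,1):pass
        for mm in range(-80,81,20):
            p=int((90-mm)/180*260)
            cv2.line(o,(p,0),(p,259 if mm==0 else 6),(255,255,0),1);cv2.line(o,(0,p),(259 if mm==0 else 6,p),(255,255,0),1)
        cv2.putText(o,f"{t} {z} {w[0]/1000:.2f},{w[1]/1000:.2f}",(8,255),0,.4,(0,255,255),1); tiles.append(o)
a=np.vstack([np.hstack(tiles[0:3]),np.hstack(tiles[3:6])]) 
cv2.imwrite("pics/t1.png",a)
cv2.imwrite("pics/t2.png",np.hstack(tiles[6:8]))
m=(c["image"].max(2)<50).astype(np.uint8); k,l,s,ce=cv2.connectedComponentsWithStats(m)
i=l[182,332]; print("mat",ce[i],s[i],back(c,[ce[i]],.004))
r=cv2.minAreaRect(back(c,np.argwhere(l==i)[:,::-1],.004)[:,:2].astype(np.float32)*1000);print(r)
E
```

```text
[ 0.5157 -0.0963  0.9002]
G clight [446.8566 173.0882] mean [ 654.1578 -321.3504] rect 654.2111206054688 -321.4007263183594 (34.7326545715332, 24.516002655029297) 6.924644470214844
other G [258.3467 204.4562]
other G [465.5    263.9074]
G cdark [272.7049 288.4201] mean [450.6446 -19.5995] rect 450.4820556640625 -19.566688537597656 (24.99297332763672, 34.210697174072266) 87.03437042236328
R lamp [170.05   282.4308] mean [458.9    159.5906] rect 458.8255920410156 159.68276977539062 (23.06282615661621, 34.19285583496094) 87.20172882080078
R infl [386.3286 281.7429] mean [ 464.9696 -213.9613] rect 464.99420166015625 -214.0681915283203 (33.835079193115234, 24.0762996673584) 8.545432090759277
mat [330.7708 182.2592] [ 301  149   60   67 3276] [[ 0.6507 -0.1213  0.004 ]]
((651.0681762695312, -121.09770202636719), (104.21609497070312, 122.11453247070312), 83.6218490600586)
```

View pics/t1.png

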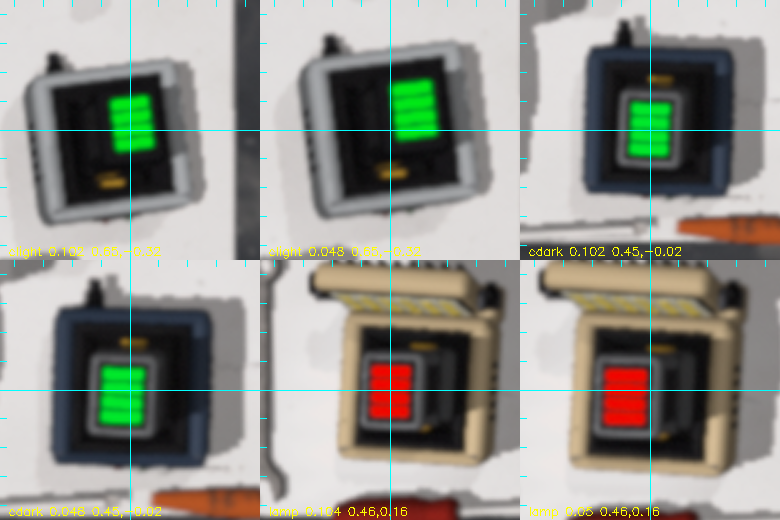

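View pics/t2.png

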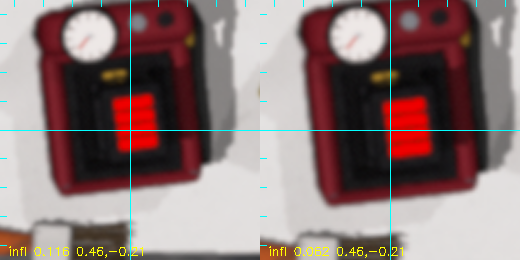

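```bash
cat > go.py <<'E'
import sys
from h import *
from scipy.spatial.transform import Rotation as Ro
def d(x,y,z,yaw):
    s=robot.read_state(); R=Ro.from_rotvec(s["orientation"])
    T=Ro.from_euler("z",yaw,degrees=True)*Ro.from_matrix(np.diag([-1.,1,-1]))
    print("pos",s["tool_pos"],"t",round(s["t"],2),"F",s["force"],"open",round(s["opening"],4))
    print("shift cm",R.inv().apply(np.array([x,y,z])-s["tool_pos"])*100,"turn deg",np.degrees((R.inv()*T).as_rotvec()), "cm if turned first",T.inv().apply(np.array([x,y,z])-s["tool_pos"])*100)
if __name__=="__main__": d(*map(float,sys.argv[1:5]))
E
python3 go.py .459 .1596 .2 -2.8
```

```text
pos [0.1394 0.5831 0.1968] t 0.15 F [-0.4867 -0.4962  0.2715] open 0.0931
shift cm [-40.935  -33.7517  -0.2753] turn deg [ -0.0823  -0.0147 -10.6538] cm if turned first [-33.9897 -40.7373  -0.3193]
```

```bash
python3 -m inch '[[[0,0,0,0,0,-5.3,-1],[0,0,0,0,0,-5.3,-1],[-2.4,-2.9,0,0,0,0,-1],[-2.4,-2.9,0,0,0,0,-1]]]' 30
python3 -m inch '[[[-2.4,-2.9,0,0,0,0,-1],[-2.4,-2.9,0,0,0,0,-1],[-2.4,-2.9,0,0,0,0,-1],[-2.4,-2.9,0,0,0,0,-1],[-2.4,-2.9,0,0,0,0,-1]]]'
python3 -m inch '[[[-2.4,-2.9,0,0,0,0,-1],[-2.4,-2.9,0,0,0,0,-1],[-2.4,-2.9,0,0,0,0,-1],[-2.4,-2.9,0,0,0,0,-1],[-2.4,-2.9,0,0,0,0,-1]]]'
python3 go.py .459 .1596 .2 -2.8
```

```text
t: 0.55
tool_pos: [0.1844, 0.5225, 0.1968]
orientation: [-0.075, -3.14, 0.002]
force: [0.2, -0.3, 0.3]
opening: 0.0933
t: 1.05
tool_pos: [0.2978, 0.371, 0.1974]
orientation: [-0.078, -3.141, 0.0]
force: [1.0, -0.1, -0.2]
opening: 0.0933
t: 1.55
tool_pos: [0.4105, 0.2202, 0.1975]
orientation: [-0.078, -3.141, -0.0]
force: [-0.2, 0.7, 0.2]
opening: 0.093
pos [0.4105 0.2202 0.1975] t 1.55 F [-0.1747  0.6787  0.2444] open 0.093
shift cm [-5.1497 -5.8117 -0.2474] turn deg [ 0.0014 -0.0013 -0.054 ] cm if turned first [-5.1442 -5.8166 -0.2472]
```

```bash
python3 -m inch '[[[-2.6,-2.9,-0.1,0,0,0,-1],[-2.6,-2.9,-0.1,0,0,0,-1],[0,0,0,0,0,0,-1]]]'
python3 go.py .459 .1596 .06 -2.8
python3 - <<'E'
from h import *
cv2.imwrite("pics/a.png",robot.read_camera("scene")["image"][130:330,130:430].repeat(2,0).repeat(2,1))
E
```

```text
t: 1.85
tool_pos: [0.4609, 0.1577, 0.1994]
orientation: [0.085, 3.14, -0.002]
force: [0.3, 0.9, -0.7]
opening: 0.093
pos [0.4609 0.1577 0.1994] t 1.85 F [ 0.2909  0.8579 -0.7027] open 0.093
shift cm [ 0.2068  0.1981 13.943 ] turn deg [-0.0774  0.0281 -0.2986] cm if turned first [ 0.199   0.1804 13.9434]
```

View pics/a.png

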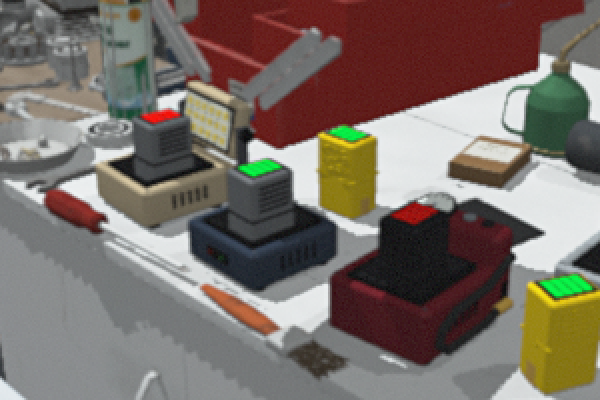

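Run:
```python
from h import *
a=robot.read_camera("scene")["image"];b=robot.read_camera("top")["image"]
print(robot.read_state()["t"],robot.read_state()["tool_pos"])
cv2.imwrite("pics/b.png",np.hstack([cv2.resize(a,(400,300)),cv2.resize(b,(400,300))]))
```

```text
2.0 [0.4585 0.1613 0.1993]
```

View pics/b.png

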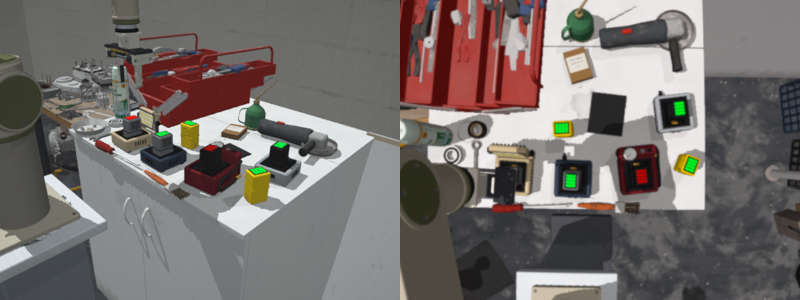

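Run:
```python
from h import *
c=robot.read_camera("scene");a=c["image"].copy()
p=robot.read_state()["tool_pos"]
for dy in(-.046,0,.046):
    u,v=proj(c,[p+[0,dy,0]])[0]; print(u,v); cv2.circle(a,(int(u),int(v)),1,(255,0,255),-1)
e=robot.read_camera("top");f=e["image"].copy()
for dy in(-.046,0,.046):
    u,v=proj(e,[p+[0,dy,0]])[0]; cv2.circle(f,(int(u),int(v)),1,(255,0,255),-1)
cv2.imwrite("pics/c.png",np.hstack([cv2.resize(a[30:230,130:330],(400,400)),cv2.resize(f[180:380,100:300],(400,400))]))
```

```text
220.05354089496439 149.44690418535907
207.18795884407422 144.76704536693572
194.97180191435942 140.32735546343827
```

View pics/c.png

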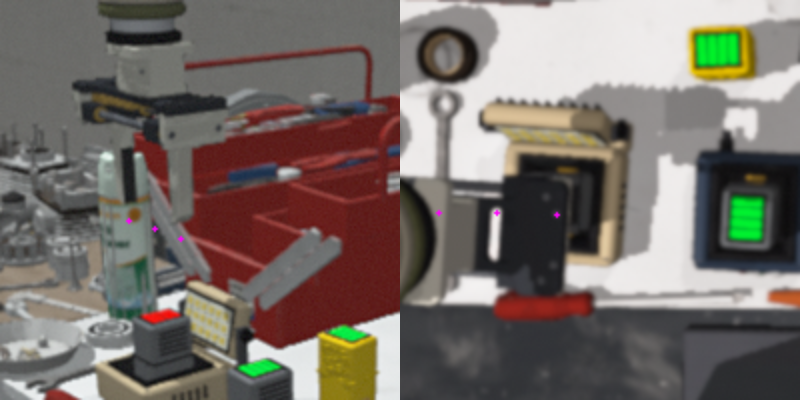

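```bash
python3 -m inch '[[[0,0,3,0,0,0,-1],[0,0,3,0,0,0,-1],[0,0,3,0,0,0,-1],[0,0,2,0,0,0,-1],[0,0,0,0,0,0,-1]]]'
python3 - <<'E'
from h import *
c=robot.read_camera("scene");a=c["image"].copy()
p=robot.read_state()["tool_pos"];print(p)
for dy in(-.046,0,.046):
    u,v=proj(c,[p+[0,dy,0]])[0]; print(u,v); cv2.circle(a,(int(u),int(v)),1,(255,0,255),-1)
cv2.imwrite("pics/d.png",cv2.resize(a[100:250,130:330],(800,600),interpolation=cv2.INTER_CUBIC))
E
```

```text
t: 2.6
tool_pos: [0.4556, 0.1616, 0.0863]
orientation: [-0.075, -3.135, 0.002]
force: [0.1, -0.4, -0.4]
opening: 0.0928
[0.4571 0.1618 0.0885]
222.4329095777389 199.349149326726
209.96680044056245 193.61085118423895
198.10467861396825 188.14973701679327
```

View pics/d.png

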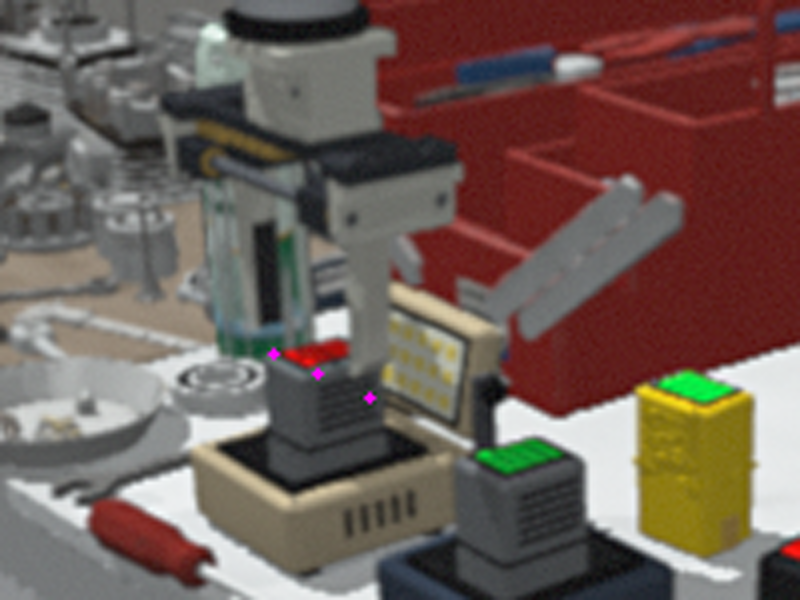

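```bash
python3 -m inch '[[[-0.1,-0.1,1.5,0,0,0,-1],[-0.1,-0.1,1.4,0,0,0,-1],[0,0,0,0,0,0,-1],[0,0,0,0,0,0,-1]]]'
python3 go.py .459 .1596 .06 -2.8
```

```text
t: 3.05
tool_pos: [0.4609, 0.1592, 0.0611]
orientation: [-0.078, -3.141, -0.0]
force: [0.2, 0.1, -0.0]
opening: 0.0931
pos [0.4609 0.1592 0.0611] t 3.05 F [ 0.2235  0.1354 -0.0364] open 0.0931
shift cm [0.1868 0.0285 0.1098] turn deg [ 0.001  -0.0027 -0.0405] cm if turned first [0.1868 0.0286 0.1098]
```

```bash
python3 -m inch '[[[0,0,0,0,0,0,1],[0,0,0,0,0,0,1],[0,0,0,0,0,0,1],[0,0,0,0,0,0,1],[0,0,0,0,0,0,1]]]' 30
python3 -m inch '[[[0,0,0,0,0,0,1],[0,0,0,0,0,0,1],[0,0,0,0,0,0,1]]]'
python3 go.py .459 .1596 .06 -2.8
```

```text
t: 3.55
tool_pos: [0.4609, 0.159, 0.0608]
orientation: [0.078, 3.141, 0.0]
force: [0.6, -0.2, 0.4]
opening: 0.0573
t: 3.85
tool_pos: [0.4608, 0.159, 0.0606]
orientation: [-0.078, -3.141, 0.0]
force: [-0.1, -0.6, 1.0]
opening: 0.044
pos [0.4608 0.159  0.0606] t 3.85 F [-0.1196 -0.5506  0.9679] open 0.044
shift cm [0.1833 0.0532 0.0612] turn deg [-0.0039 -0.0052 -0.0563] cm if turned first [0.1832 0.0534 0.0612]
```

```bash
python3 -m inch '[[[0,0,-2,0,0,0,1],[0,0,-3,0,0,0,1],[0,0,-3,0,0,0,1],[0,0,-3,0,0,0,1],[0,0,-3,0,0,0,1]]]'
python3 go.py .651 -.121 .2 -2.8
```

```text
t: 4.35
tool_pos: [0.4602, 0.1589, 0.2011]
orientation: [-0.078, -3.139, 0.001]
force: [-0.0, 0.2, -3.9]
opening: 0.044
pos [0.4602 0.1589 0.2011] t 4.35 F [-0.0281  0.1807 -3.8641] open 0.044
shift cm [-20.4535 -27.0038   0.0889] turn deg [-0.0205 -0.0806 -0.0539] cm if turned first [-20.4279 -27.023    0.1081]
```

```bash
python3 -m inch '[[[-2,-2.7,0,0,0,0,1],[-2,-2.7,0,0,0,0,1],[-2,-2.7,0,0,0,0,1],[-2,-2.7,0,0,0,0,1],[-2,-2.7,0,0,0,0,1]]]'
python3 -m inch '[[[-2,-2.7,0,0,0,0,1],[-2,-2.7,0,0,0,0,1],[-2,-2.7,0,0,0,0,1],[-2.1,-2.7,0,0,0,0,1],[-2.1,-2.7,0,0,0,0,1]]]'
python3 -m inch '[[[0,0,3,0,0,0,1],[0,0,3,0,0,0,1],[0,0,3,0,0,0,1],[0,0,0,0,0,0,1],[0,0,0,0,0,0,1]]]'
python3 go.py .651 -.121 .0508 -2.8
```

```text
t: 4.85
tool_pos: [0.5541, 0.0181, 0.1998]
orientation: [-0.078, -3.139, -0.0]
force: [-0.5, 0.4, -2.1]
opening: 0.0435
t: 5.35
tool_pos: [0.6493, -0.1218, 0.1995]
orientation: [-0.078, -3.139, -0.001]
force: [0.8, 0.1, -2.6]
opening: 0.0439
t: 5.85
tool_pos: [0.6482, -0.1204, 0.1098]
orientation: [-0.078, -3.138, -0.001]
force: [0.8, -0.2, -2.4]
opening: 0.0438
pos [ 0.6482 -0.1204  0.1098] t 5.85 F [ 0.7834 -0.176  -2.3645] open 0.0438
shift cm [-0.2973 -0.0501  5.9006] turn deg [ 0.035  -0.1549 -0.0502] cm if turned first [-0.2813 -0.0467  5.9014]
```

```bash
python3 -m inch '[[[0,0,2.5,0,0,0,1],[0,0,2,0,0,0,1],[0,0,1,0,0,0,1],[0,0,0.4,0,0,0,1],[0,0,0,0,0,0,1]]]'
python3 -m inch '[[[0,0,0,0,0,0,1],[0,0,0,0,0,0,1]]]'
python3 go.py .651 -.121 .0508 -2.8
```

```text
t: 6.35
tool_pos: [0.6498, -0.1208, 0.0527]
orientation: [0.078, 3.139, -0.0]
force: [-0.2, 0.2, -3.2]
opening: 0.0439
t: 6.55
tool_pos: [0.6502, -0.121, 0.0532]
orientation: [0.078, 3.138, -0.001]
force: [0.5, 0.5, -3.4]
opening: 0.0439
pos [ 0.6502 -0.121   0.0532] t 6.55 F [ 0.4685  0.4676 -3.4228] open 0.0439
shift cm [-0.0829 -0.0004  0.244 ] turn deg [-0.0291  0.1288 -0.0503] cm if turned first [-0.0834 -0.0006  0.2439]
```

```bash
python3 -m inch '[[[0,0,0.2,0,0,0,1],[0,0,0,0,0,0,1],[0,0,0,0,0,0,1]]]'
python3 -m inch '[[[0,0,0.1,0,0,0,1],[0,0,0,0,0,0,1]]]'
```

```text
t: 6.85
tool_pos: [0.6501, -0.121, 0.0507]
orientation: [0.078, 3.139, -0.001]
force: [0.6, -0.7, 2.1]
opening: 0.0435
t: 7.05
tool_pos: [0.6504, -0.121, 0.0506]
orientation: [0.078, 3.138, -0.001]
force: [-0.8, -1.1, 7.4]
opening: 0.0435
```

Contact at the expected height (pack on the mat). Release, lift, and measure the empty lamp pocket.

```bash
python3 -m inch '[[[0,0,-0.1,0,0,0,1],[0,0,0,0,0,0,-1],[0,0,0,0,0,0,-1],[0,0,0,0,0,0,-1],[0,0,0,0,0,0,-1]]]'
python3 -m inch '[[[0,0,0,0,0,0,-1],[0,0,0,0,0,0,-1],[0,0,0,0,0,0,-1]]]'
python3 -m inch '[[[0,0,-3,0,0,0,-1],[0,0,-4,0,0,0,-1],[0,0,-4,0,0,0,-1],[0,0,-4,0,0,0,-1],[0,0,0,0,0,0,-1]]]'
python3 go.py .4506 -.0196 .2 -3
python3 - <<'E'
from h import *
c=robot.read_camera("top")
o=ortho(c,.46,.157,.05,.07,420); p=lambda mm:int((70-mm)/140*420)
for mm in range(-60,61,10):
    q=p(mm);cv2.line(o,(q,0),(q,419 if mm==0 else 8),(255,255,0),1);cv2.line(o,(0,q),(419 if mm==0 else 8,q),(255,255,0),1)
x=np.clip(o.astype(float)*2,0,255).astype(np.uint8)
cv2.imwrite("pics/e.png",np.hstack([x,cv2.resize(c["image"][100:340,130:490],(380,253)) if 0 else cv2.copyMakeBorder(cv2.resize(c["image"][100:340,130:490],(380,253)),0,167,0,0,0)]))
for w in windows(c): print(w[0],w[1],back(c,[w[1]],.102)[0])
E
```

```text
t: 7.55
tool_pos: [0.6488, -0.1205, 0.0492]
orientation: [-0.078, -3.14, -0.0]
force: [0.3, -0.1, -0.2]
opening: 0.0713
t: 7.85
tool_pos: [0.6491, -0.1207, 0.0496]
orientation: [-0.078, -3.141, -0.0]
force: [-0.4, -0.5, -0.5]
opening: 0.0921
t: 8.35
tool_pos: [0.6528, -0.1217, 0.2083]
orientation: [0.078, 3.129, -0.005]
force: [0.8, -0.2, 0.8]
opening: 0.0928
pos [ 0.6528 -0.1217  0.2083] t 8.35 F [ 0.8145 -0.2114  0.764 ] open 0.0928
shift cm [20.7138  9.1887  0.5586] turn deg [-0.1472  0.6804  0.15  ] cm if turned first [20.7296  9.1327  0.8282]
G [259.1654 204.6128] [0.5959 0.0057 0.102 ]
G [272.7034 288.4172] [ 0.4506 -0.0196  0.102 ]
R [331.485  175.8534] [ 0.6471 -0.1197  0.102 ]
```

View pics/e.png

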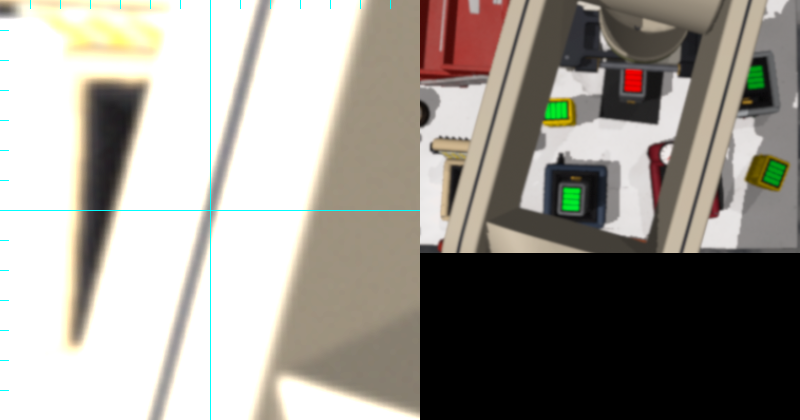

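```bash
python3 -m inch '[[[2.6,1.1,0,0,0,0,-1],[2.6,1.1,0,0,0,0,-1],[2.6,1.1,0,0,0,0,-1],[2.6,1.1,0,0,0,0,-1]]]'
python3 -m inch '[[[2.6,1.1,0,0,0,0,-1],[2.6,1.2,0,0,0,0,-1],[2.6,1.2,0,0,0,0,-1],[2.4,1.2,0,0,0,0,-1],[0,0,0,0,0,0,-1]]]'
python3 go.py .4506 -.0196 .0586 -3
python3 - <<'E'
from h import *
c=robot.read_camera("top")
o=ortho(c,.46,.157,.05,.09,420); p=lambda mm:int((90-mm)/180*420)
for mm in range(-80,81,10):
    q=p(mm);cv2.line(o,(q,0),(q,419 if mm==0 else 8),(255,255,0),1);cv2.line(o,(0,q),(419 if mm==0 else 8,q),(255,255,0),1)
x=np.clip(o.astype(float)*1.7,0,255).astype(np.uint8)
cv2.imwrite("pics/f.png",np.hstack([x,cv2.copyMakeBorder(cv2.resize(c["image"][100:340,130:490],(380,253)),0,167,0,0,0)]))
for w in windows(c): print(w[0],w[1],back(c,[w[1]],.094)[0])
E
```

```text
t: 8.8
tool_pos: [0.5456, -0.071, 0.1978]
orientation: [-0.078, -3.138, -0.001]
force: [-0.5, -0.9, 0.4]
opening: 0.0929
t: 9.3
tool_pos: [0.4455, -0.0182, 0.1982]
orientation: [-0.076, -3.138, -0.001]
force: [0.1, 0.7, -0.1]
opening: 0.0929
pos [ 0.4455 -0.0182  0.1982] t 9.3 F [ 0.0948  0.7045 -0.1399] open 0.0929
shift cm [-0.553  -0.119  13.9633] turn deg [ 0.0341 -0.1336  0.212 ] cm if turned first [-0.5209 -0.1087 13.9646]
G [446.9074 173.0815] [ 0.6556 -0.3237  0.094 ]
G [258.2852 204.4926] [0.5969 0.0083 0.094 ]
R [331.687  175.9309] [ 0.6483 -0.1203  0.094 ]
```

View pics/f.png

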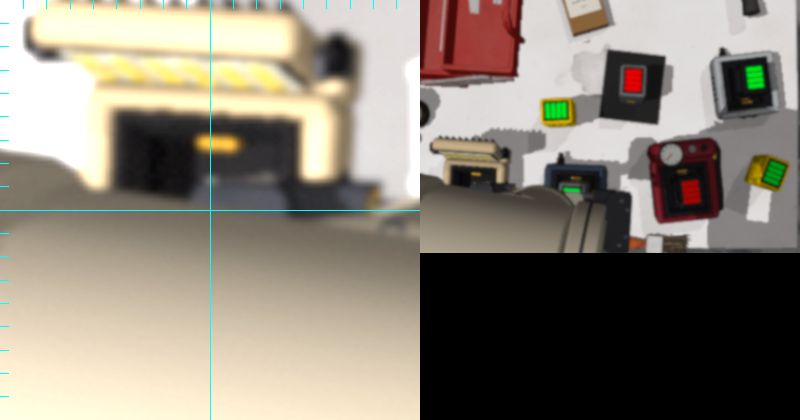

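```bash
python3 -m inch '[[[-0.2,-0.1,3,0,0,0,-1],[-0.2,0,3,0,0,0,-1],[-0.1,0,3,0,0,0,-1],[0,0,3,0,0,0,-1],[0,0,1.9,0,0,0,-1]]]'
python3 -m inch '[[[0,0,0,0,0,0,-1],[0,0,0,0,0,0,-1],[0,0,0,0,0,0,-1]]]'
python3 go.py .4506 -.0196 .0586 -3
```

```text
t: 9.85
tool_pos: [0.4517, -0.0211, 0.0574]
orientation: [-0.079, -3.137, -0.0]
force: [-0.5, 0.0, 0.9]
opening: 0.0933
t: 10.15
tool_pos: [0.4542, -0.0211, 0.0619]
orientation: [0.078, 3.139, -0.0]
force: [-0.9, 0.7, -0.7]
opening: 0.0926
pos [ 0.4542 -0.0211  0.0619] t 10.15 F [-0.9115  0.7058 -0.6838] open 0.0926
shift cm [0.363  0.1371 0.3341] turn deg [-0.0151  0.1117  0.1417] cm if turned first [0.3626 0.1362 0.3348]
```

```bash
python3 -m inch '[[[0.3,0.1,0.3,0,0,0,-1],[0,0,0,0,0,0,1],[0,0,0,0,0,0,1],[0,0,0,0,0,0,1],[0,0,0,0,0,0,1]]]' 30
python3 -m inch '[[[0,0,0,0,0,0,1],[0,0,0,0,0,0,1],[0,0,0,0,0,0,1],[0,0,0,0,0,0,1],[0,0,0,0,0,0,1]]]'
python3 go.py .4506 -.0196 .0586 -3
python3 -m inch '[[[0,0,-2,0,0,0,1],[0,0,-3,0,0,0,1],[0,0,-3,0,0,0,1],[0,0,-3,0,0,0,1],[0,0,-3,0,0,0,1]]]'
python3 go.py .459 .158 .2 -2.8
```

```text
t: 10.65
tool_pos: [0.4501, -0.0197, 0.0579]
orientation: [0.078, 3.14, -0.0]
force: [0.0, -0.2, -0.6]
opening: 0.0657
t: 11.15
tool_pos: [0.45, -0.0198, 0.0577]
orientation: [0.078, 3.141, -0.0]
force: [0.5, -1.4, 0.1]
opening: 0.0443
pos [ 0.45   -0.0198  0.0577] t 11.15 F [ 0.519  -1.4491  0.1168] open 0.0443
shift cm [-0.0595  0.0206 -0.0942] turn deg [-0.0125  0.0066  0.1461] cm if turned first [-0.0594  0.0208 -0.0942]
t: 11.65
tool_pos: [0.4491, -0.0194, 0.1979]
orientation: [-0.078, -3.139, -0.001]
force: [0.4, 0.0, -4.6]
opening: 0.0438
pos [ 0.4491 -0.0194  0.1979] t 11.65 F [ 0.3561  0.022  -4.5901] open 0.0438
shift cm [-0.105  17.7665 -0.2011] turn deg [ 0.0231 -0.1021 -0.048 ] cm if turned first [-0.1203 17.7663 -0.2081]
```

```bash
python3 -m inch '[[[0,3,0,0,0,0,1],[0,3,0,0,0,0,1],[0,3,0,0,0,0,1],[-0.1,3,0,0,0,0,1],[0,3,0,0,0,0,1]]]'
python3 -m inch '[[[0,2.8,0,0,0,0,1],[0,0,0,0,0,0,1],[0,0,0,0,0,0,1],[0,0,0,0,0,0,1]]]'
python3 go.py .459 .158 .0597 -2.8
```

```text
t: 12.15
tool_pos: [0.4577, 0.1313, 0.1967]
orientation: [-0.078, -3.139, 0.0]
force: [0.7, 0.1, -3.7]
opening: 0.0438
t: 12.55
tool_pos: [0.4594, 0.1574, 0.197]
orientation: [-0.079, -3.139, 0.001]
force: [-1.2, 0.3, -4.5]
opening: 0.0439
pos [0.4594 0.1574 0.197 ] t 12.55 F [-1.2377  0.2899 -4.5103] open 0.0439
shift cm [ 0.0267  0.0684 13.7333] turn deg [-0.0396 -0.0663 -0.0677] cm if turned first [ 0.0425  0.059  13.7333]
```

```bash
python3 -m inch '[[[0,0.1,3,0,0,0,1],[0,0,3,0,0,0,1],[0,0,2.5,0,0,0,1],[0,0,1,0,0,0,1],[0,0,1,0,0,0,1]]]'
python3 -m inch '[[[0,0,0.7,0,0,0,1],[0,0,0.7,0,0,0,1],[0,0,0.5,0,0,0,1],[0,0,0.5,0,0,0,1],[0,0,0,0,0,0,1]]]'
python3 go.py .459 .158 .0597 -2.8
```

```text
t: 13.05
tool_pos: [0.4598, 0.1583, 0.0922]
orientation: [-0.08, -3.14, 0.0]
force: [-1.0, -0.8, -4.5]
opening: 0.0441
t: 13.55
tool_pos: [0.4595, 0.159, 0.0681]
orientation: [-0.078, -3.14, 0.0]
force: [0.0, -0.1, -3.9]
opening: 0.0436
pos [0.4595 0.159  0.0681] t 13.55 F [ 0.0258 -0.0961 -3.9145] open 0.0436
shift cm [ 0.0453 -0.1067  0.8428] turn deg [-0.0127 -0.0409 -0.0461] cm if turned first [ 0.046  -0.1069  0.8427]
```

Now well inside the pocket without contact; ease to the floor.

```bash
python3 -m inch '[[[0,0,0.4,0,0,0,1],[0,0,0.2,0,0,0,1],[0,0,0.2,0,0,0,1],[0,0,0,0,0,0,1],[0,0,0,0,0,0,1]]]'
python3 go.py .459 .158 .0597 -2.8
```

```text
t: 14.05
tool_pos: [0.4598, 0.1591, 0.0607]
orientation: [-0.078, -3.141, 0.0]
force: [-0.1, -0.4, -3.9]
opening: 0.044
pos [0.4598 0.1591 0.0607] t 14.05 F [-0.0511 -0.3705 -3.9435] open 0.044
shift cm [ 0.0792 -0.1126  0.0957] turn deg [-0.0009 -0.0015 -0.0531] cm if turned first [ 0.0793 -0.1125  0.0957]
```

Lower the last millimetre, release, lift, and go to the inflator side (−y); check on the way.

```bash
python3 -m inch '[[[0,0,0.1,0,0,0,1],[0,0,0,0,0,0,1],[0,0,0,0,0,0,-1],[0,0,0,0,0,0,-1],[0,0,0,0,0,0,-1]]]'
python3 -m inch '[[[0,0,0,0,0,0,-1],[0,0,0,0,0,0,-1],[0,0,0,0,0,0,-1],[0,0,0,0,0,0,-1]]]'
python3 -m inch '[[[0,0,-3,0,0,0,-1],[0,0,-4,0,0,0,-1],[0,0,-4,0,0,0,-1],[0,0,-3,0,0,0,-1],[0,0,0,0,0,0,-1]]]'
python3 go.py .465 -.214 .2 8.5
```

```text
t: 14.55
tool_pos: [0.4604, 0.1592, 0.0602]
orientation: [0.078, 3.14, 0.0]
force: [0.0, 0.7, -0.1]
opening: 0.0632
t: 14.95
tool_pos: [0.4598, 0.1591, 0.0596]
orientation: [-0.078, -3.141, 0.0]
force: [0.5, 0.6, -0.1]
opening: 0.0921
t: 15.45
tool_pos: [0.4628, 0.1598, 0.2053]
orientation: [0.078, 3.132, 0.004]
force: [0.6, -0.3, -0.5]
opening: 0.093
pos [0.4628 0.1598 0.2053] t 15.45 F [ 0.5717 -0.2623 -0.469 ] open 0.093
shift cm [ -2.0774 -37.322    0.4553] turn deg [  0.0921   0.5038 -11.3527] cm if turned first [  5.3057 -37.0004   0.5295]
```

```bash
python3 -m inch '[[[-0.2,-3.1,0,0,0,0,-1],[-0.2,-3.1,0,0,0,0,-1],[-0.2,-3.1,0,0,0,0,-1],[-0.2,-3.1,0,0,0,0,-1],[-0.2,-3.1,0,0,0,0,-1]]]'
python3 -m inch '[[[-0.2,-3.1,0,0,0,0,-1],[-0.2,-3.1,0,0,0,0,-1],[-0.2,-3.1,0,0,0,0,-1],[-0.2,-3.1,0,0,0,0,-1],[-0.1,-3.1,0,0,0,0,-1]]]'
python3 -m inch '[[[0,-3.1,0,0,0,0,-1],[0,-3.1,0,0,0,0,-1],[0,0,0,0,0,-5.7,-1],[0,0,0,0,0,-5.7,-1],[0,0,0,0,0,0,-1]]]'
python3 go.py .465 -.214 .0717 8.5
python3 - <<'E'
from h import *
c=robot.read_camera("top")
def tile(X,Y,z):
    o=ortho(c,X,Y,z,.09,400); p=lambda mm:int((90-mm)/180*400)
    for mm in range(-80,81,10):
        q=p(mm);cv2.line(o,(q,0),(q,399 if mm==0 else 8),(255,255,0),1);cv2.line(o,(0,q),(399 if mm==0 else 8,q),(255,255,0),1)
    return np.clip(o.astype(float)*1.7,0,255).astype(np.uint8)
cv2.imwrite("pics/g.png",np.hstack([tile(.45,-.02,.048),tile(.46,.16,.104)]))
for w in windows(c): print(w[0],w[1],back(c,[w[1]],.104)[0])
E
```

```text
t: 15.95
tool_pos: [0.4615, 0.0027, 0.1985]
orientation: [-0.078, -3.139, -0.0]
force: [0.3, 0.5, -0.2]
opening: 0.0931
t: 16.45
tool_pos: [0.4628, -0.1526, 0.1985]
orientation: [-0.078, -3.139, -0.001]
force: [0.3, 0.4, 0.2]
opening: 0.0929
t: 16.95
tool_pos: [0.4597, -0.2135, 0.1984]
orientation: [0.235, -3.131, -0.002]
force: [-0.2, 1.7, -0.0]
opening: 0.0927
pos [ 0.4597 -0.2135  0.1984] t 16.95 F [-0.2403  1.6737 -0.0027] open 0.0927
shift cm [-0.5297 -0.144  12.671 ] turn deg [ 0.0618 -0.0751  0.0975] cm if turned first [-0.5134 -0.1294 12.6718]
G [446.9074 173.0815] [ 0.6538 -0.3209  0.104 ]
G [258.2852 204.4926] [0.5959 0.007  0.104 ]
G [170.1511 281.5899] [0.4604 0.1594 0.104 ]
R [331.698  175.8939] [ 0.6467 -0.12    0.104 ]
```

View pics/g.png

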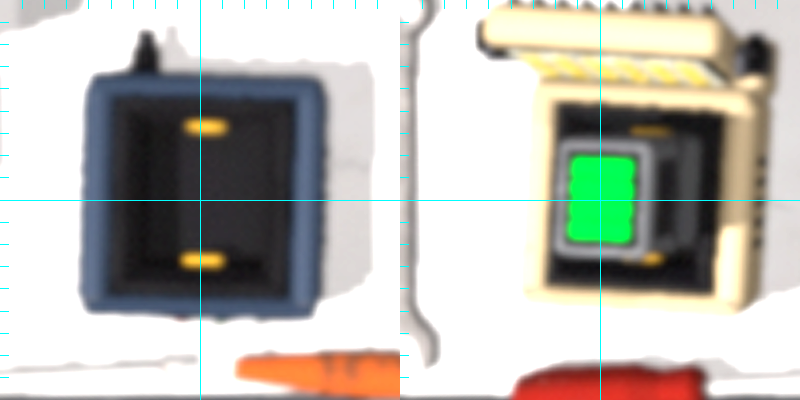

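```bash
python3 -m inch '[[[-0.2,-0.1,3,0,0,0,-1],[-0.2,0,3,0,0,0,-1],[0,0,3,0,0,0,-1],[0,0,2,0,0,0,-1],[0,0,1.4,0,0,0,-1]]]'
python3 -m inch '[[[0,0,0,0,0,0,-1],[0,0,0,0,0,0,-1],[0,0,0,0,0,0,-1]]]'
python3 go.py .465 -.214 .0717 8.5
```

```text
t: 17.5
tool_pos: [0.4633, -0.2128, 0.0733]
orientation: [0.231, -3.131, -0.002]
force: [-0.2, -0.1, -0.1]
opening: 0.093
t: 17.8
tool_pos: [0.4654, -0.2143, 0.0772]
orientation: [-0.233, 3.131, -0.002]
force: [1.2, -0.5, -0.5]
opening: 0.0932
pos [ 0.4654 -0.2143  0.0772] t 17.8 F [ 1.1689 -0.4768 -0.4746] open 0.0932
shift cm [0.0377 0.0413 0.5511] turn deg [-0.09    0.1065  0.0239] cm if turned first [0.0367 0.0405 0.5513]
```

```bash
python3 -m inch '[[[0,0,0.5,0,0,0,-1],[0,0,0,0,0,0,1],[0,0,0,0,0,0,1],[0,0,0,0,0,0,1],[0,0,0,0,0,0,1]]]' 30
python3 -m inch '[[[0,0,0,0,0,0,1],[0,0,0,0,0,0,1],[0,0,0,0,0,0,1],[0,0,0,0,0,0,1],[0,0,0,0,0,0,1]]]'
python3 go.py .465 -.214 .0717 8.5
python3 -m inch '[[[0,0,-2,0,0,0,1],[0,0,-3,0,0,0,1],[0,0,-3,0,0,0,1],[0,0,-3,0,0,0,1],[0,0,-2,0,0,0,1]]]'
python3 go.py .4506 -.0200 .2 -3
```

```text
t: 18.3
tool_pos: [0.4645, -0.2139, 0.0708]
orientation: [-0.234, 3.133, -0.0]
force: [-0.1, -0.1, -0.7]
opening: 0.0657
t: 18.8
tool_pos: [0.4645, -0.2139, 0.0707]
orientation: [-0.234, 3.133, -0.0]
force: [1.2, -0.3, -0.3]
opening: 0.0438
pos [ 0.4645 -0.2139  0.0707] t 18.8 F [ 1.1579 -0.294  -0.3195] open 0.0438
shift cm [-0.0449 -0.0167 -0.0986] turn deg [-0.0144  0.013   0.0478] cm if turned first [-0.0449 -0.0167 -0.0986]
t: 19.3
tool_pos: [0.4645, -0.2138, 0.2024]
orientation: [-0.234, 3.132, -0.001]
force: [0.9, -0.2, -3.8]
opening: 0.0438
pos [ 0.4645 -0.2138  0.2024] t 19.3 F [ 0.9451 -0.1883 -3.7935] open 0.0438
shift cm [-1.5026 19.3748  0.2284] turn deg [-0.0229  0.0431 11.5482] cm if turned first [ 2.4063 19.2833  0.2365]
```

```bash
python3 -m inch '[[[0,0,0,0,0,5.8,1],[0,0,0,0,0,5.7,1],[0.4,2.8,0,0,0,0,1],[0.4,2.8,0,0,0,0,1],[0.4,2.8,0,0,0,0,1]]]'
python3 -m inch '[[[0.3,2.8,0,0,0,0,1],[0.3,2.8,0,0,0,0,1],[0.3,2.7,0,0,0,0,1],[0.3,2.6,0,0,0,0,1],[0,0,0,0,0,0,1]]]'
python3 -m inch '[[[0,0,3,0,0,0,1],[0,0,2,0,0,0,1],[0,0,0,0,0,0,1],[0,0,0,0,0,0,1]]]'
python3 go.py .4500 -.0200 .0567 -3
```

```text
t: 19.8
tool_pos: [0.4559, -0.1282, 0.1997]
orientation: [-0.082, -3.139, -0.001]
force: [0.0, 0.5, -4.0]
opening: 0.0438
t: 20.3
tool_pos: [0.4495, -0.017, 0.1998]
orientation: [-0.076, -3.139, -0.002]
force: [0.2, -0.5, -4.2]
opening: 0.044
t: 20.7
tool_pos: [0.4498, -0.0201, 0.1504]
orientation: [-0.081, -3.139, -0.0]
force: [1.0, -0.5, -3.2]
opening: 0.0436
pos [ 0.4498 -0.0201  0.1504] t 20.7 F [ 1.0321 -0.5279 -3.1986] open 0.0436
shift cm [-0.0308  0.0106  9.3749] turn deg [ 0.0025 -0.0915  0.0273] cm if turned first [-0.0158  0.011   9.3749]
```

```bash
python3 -m inch '[[[0,0,2.5,0,0,0,1],[0,0,2,0,0,0,1],[0,0,1,0,0,0,1],[0,0,1,0,0,0,1],[0,0,0.8,0,0,0,1]]]'
python3 -m inch '[[[0,0,0.7,0,0,0,1],[0,0,0.5,0,0,0,1],[0,0,0.3,0,0,0,1],[0,0,0,0,0,0,1],[0,0,0,0,0,0,1]]]'
python3 go.py .4500 -.0200 .0567 -3
```

```text
t: 21.2
tool_pos: [0.4511, -0.0201, 0.0781]
orientation: [0.081, 3.139, -0.0]
force: [-0.7, 0.5, -4.1]
opening: 0.0439
t: 21.7
tool_pos: [0.4506, -0.0198, 0.0629]
orientation: [0.081, 3.14, -0.0]
force: [0.3, 0.0, -3.5]
opening: 0.044
pos [ 0.4506 -0.0198  0.0629] t 21.7 F [ 0.3414  0.0189 -3.4676] open 0.044
shift cm [ 0.0552 -0.0198  0.6188] turn deg [-0.0038  0.0183  0.0494] cm if turned first [ 0.0549 -0.0199  0.6188]
```

```bash
python3 -m inch '[[[0,0,0.3,0,0,0,1],[0,0,0.2,0,0,0,1],[0,0,0,0,0,0,1],[0,0,0,0,0,0,1]]]'
python3 -m inch '[[[0,0,0.1,0,0,0,1],[0,0,0,0,0,0,1],[0,0,0,0,0,0,1]]]'
python3 go.py .4500 -.0200 .0567 -3
```

```text
t: 22.1
tool_pos: [0.4503, -0.0198, 0.0576]
orientation: [-0.081, -3.14, -0.0]
force: [0.1, 1.0, -4.0]
opening: 0.0437
t: 22.4
tool_pos: [0.4505, -0.0198, 0.0567]
orientation: [0.081, 3.14, -0.0]
force: [0.3, 0.0, -3.0]
opening: 0.044
pos [ 0.4505 -0.0198  0.0567] t 22.4 F [ 0.3031  0.0337 -3.0096] open 0.044
shift cm [ 0.0453 -0.0186  0.001 ] turn deg [-0.0018  0.0096  0.0472] cm if turned first [ 0.0453 -0.0186  0.001 ]
```

```bash
python3 -m inch '[[[0,0,0.1,0,0,0,1],[0,0,0,0,0,0,1],[0,0,0,0,0,0,-1],[0,0,0,0,0,0,-1],[0,0,0,0,0,0,-1]]]'
python3 -m inch '[[[0,0,0,0,0,0,-1],[0,0,0,0,0,0,-1],[0,0,0,0,0,0,-1],[0,0,0,0,0,0,-1]]]'
python3 -m inch '[[[0,0,-3,0,0,0,-1],[0,0,-4,0,0,0,-1],[0,0,-4,0,0,0,-1],[0,0,-3,0,0,0,-1],[0,0,0,0,0,0,-1]]]'
python3 go.py .654 -.3212 .2 6.9
```

```text
t: 22.9
tool_pos: [0.4506, -0.0199, 0.0558]
orientation: [0.081, 3.14, -0.0]
force: [-0.0, -0.2, 0.0]
opening: 0.0634
t: 23.3
tool_pos: [0.4503, -0.0198, 0.0556]
orientation: [-0.081, -3.14, 0.0]
force: [-0.5, -0.4, 0.3]
opening: 0.0921
t: 23.8
tool_pos: [0.4533, -0.0203, 0.2011]
orientation: [0.081, 3.132, -0.002]
force: [-0.4, 0.4, 0.5]
opening: 0.0927
pos [ 0.4533 -0.0203  0.2011] t 23.8 F [-0.4326  0.3618  0.4678] open 0.0927
shift cm [-21.5901 -29.0166   0.3199] turn deg [-0.0964  0.489  -9.8527] cm if turned first [-16.3082 -32.2835   0.1061]
```

```bash
python3 -m inch '[[[-2,-2.7,0,0,0,0,-1],[-2,-2.7,0,0,0,0,-1],[-2,-2.7,0,0,0,0,-1],[-2,-2.7,0,0,0,0,-1],[-2,-2.7,0,0,0,0,-1]]]'
python3 -m inch '[[[-2,-2.7,0,0,0,0,-1],[-2,-2.7,0,0,0,0,-1],[-2,-2.7,0,0,0,0,-1],[-2,-2.7,0,0,0,0,-1],[-2,-2.7,0,0,0,0,-1]]]'
python3 -m inch '[[[-1.4,-2,0,0,0,0,-1],[0,0,0,0,0,-4.9,-1],[0,0,0,0,0,-4.9,-1],[0,0,0,0,0,0,-1],[0,0,0,0,0,0,-1]]]'
python3 go.py .654 -.3212 .0577 6.9
```

```text
t: 24.3
tool_pos: [0.5435, -0.1608, 0.1943]
orientation: [-0.081, -3.139, -0.001]
force: [0.6, -0.1, 0.6]
opening: 0.0928
t: 24.8
tool_pos: [0.6364, -0.3007, 0.1939]
orientation: [-0.081, -3.139, -0.001]
force: [-0.5, -0.7, 0.9]
opening: 0.0931
t: 25.3
tool_pos: [0.6488, -0.3202, 0.1945]
orientation: [0.184, -3.135, -0.001]
force: [-0.5, -0.3, -0.5]
opening: 0.0929
pos [ 0.6488 -0.3202  0.1945] t 25.3 F [-0.49   -0.2581 -0.4511] open 0.0929
shift cm [-0.5173 -0.1694 13.6839] turn deg [ 0.047  -0.0621 -0.193 ] cm if turned first [-0.5019 -0.1599 13.6846]
```

```bash
python3 -m inch '[[[-0.3,-0.2,3,0,0,0,-1],[-0.2,0,3,0,0,0,-1],[0,0,3,0,0,0,-1],[0,0,2,0,0,0,-1],[0,0,1,0,0,0,-1]]]'
python3 -m inch '[[[0,0,1,0,0,0,-1],[0,0,0.6,0,0,0,-1],[0,0,0,0,0,0,-1],[0,0,0,0,0,0,-1]]]'
python3 go.py .654 -.3212 .0577 6.9
```

```text
t: 25.8
tool_pos: [0.6527, -0.3207, 0.0723]
orientation: [0.185, -3.133, -0.004]
force: [-0.9, 0.7, -1.1]
opening: 0.0927
t: 26.2
tool_pos: [0.655, -0.3222, 0.0608]
orientation: [-0.187, 3.135, -0.001]
force: [-0.8, 0.2, 0.6]
opening: 0.0929
pos [ 0.655  -0.3222  0.0608] t 26.2 F [-0.8434  0.1709  0.5655] open 0.0929
shift cm [0.0849 0.1075 0.3113] turn deg [-0.054   0.0712 -0.0624] cm if turned first [0.0844 0.1073 0.3115]
```

```bash
python3 -m inch '[[[0,0.1,0.3,0,0,0,-1],[0,0,0,0,0,0,1],[0,0,0,0,0,0,1],[0,0,0,0,0,0,1],[0,0,0,0,0,0,1]]]' 30
python3 -m inch '[[[0,0,0,0,0,0,1],[0,0,0,0,0,0,1],[0,0,0,0,0,0,1],[0,0,0,0,0,0,1],[0,0,0,0,0,0,1]]]'
python3 go.py .654 -.3212 .0577 6.9
python3 -m inch '[[[0,0,-2,0,0,0,1],[0,0,-3,0,0,0,1],[0,0,-3,0,0,0,1],[0,0,-3,0,0,0,1],[0,0,-3,0,0,0,1]]]'
python3 go.py .465 -.214 .2 8.5
```

```text
t: 26.7
tool_pos: [0.6543, -0.3209, 0.0568]
orientation: [-0.188, 3.136, -0.0]
force: [0.5, -0.1, -0.3]
opening: 0.0657
t: 27.2
tool_pos: [0.6543, -0.3211, 0.0568]
orientation: [-0.187, 3.136, -0.001]
force: [0.0, -1.7, -0.4]
opening: 0.0444
pos [ 0.6543 -0.3211  0.0568] t 27.2 F [ 0.0462 -1.7463 -0.4373] open 0.0444
shift cm [ 0.0328 -0.0025 -0.0949] turn deg [-0.0245  0.0144 -0.0618] cm if turned first [ 0.0329 -0.0024 -0.0949]
t: 27.7
tool_pos: [0.6535, -0.3202, 0.1965]
orientation: [0.188, -3.134, -0.002]
force: [0.4, -0.2, -3.7]
opening: 0.0442
pos [ 0.6535 -0.3202  0.1965] t 27.7 F [ 0.4497 -0.1757 -3.656 ] open 0.0442
shift cm [17.4487 12.7993 -0.3002] turn deg [ 0.0966 -0.1057 -1.6453] cm if turned first [17.0734 13.2944 -0.3541]
```

```bash
python3 -m inch '[[[0,0,-0.4,0,0,-1.6,1],[2.4,1.9,0,0,0,0,1],[2.4,1.9,0,0,0,0,1],[2.4,1.9,0,0,0,0,1],[2.4,1.9,0,0,0,0,1]]]'
python3 -m inch '[[[2.5,1.9,0,0,0,0,1],[2.5,1.9,0,0,0,0,1],[2.5,1.9,0,0,0,0,1],[0,0,0,0,0,0,1],[0,0,0,0,0,0,1]]]'
python3 go.py .465 -.214 .0708 8.5
```

```text
t: 28.2
tool_pos: [0.546, -0.2585, 0.1977]
orientation: [0.233, -3.13, -0.003]
force: [0.1, -0.8, -3.7]
opening: 0.0442
t: 28.7
tool_pos: [0.4646, -0.2137, 0.199]
orientation: [0.233, -3.132, -0.002]
force: [0.5, -0.2, -3.7]
opening: 0.0437
pos [ 0.4646 -0.2137  0.199 ] t 28.7 F [ 0.4869 -0.2032 -3.6846] open 0.0437
shift cm [-0.0499 -0.0453 12.8202] turn deg [ 0.0645 -0.0714  0.0115] cm if turned first [-0.0339 -0.0308 12.8203]
```

```bash
python3 -m inch '[[[0,0,3,0,0,0,1],[0,0,3,0,0,0,1],[0,0,2,0,0,0,1],[0,0,1,0,0,0,1],[0,0,1,0,0,0,1]]]'
python3 -m inch '[[[0,0,0.8,0,0,0,1],[0,0,0.7,0,0,0,1],[0,0,0.5,0,0,0,1],[0,0,0,0,0,0,1],[0,0,0,0,0,0,1]]]'
python3 go.py .465 -.214 .0708 8.5
```

```text
t: 29.2
tool_pos: [0.4658, -0.2145, 0.0997]
orientation: [0.232, -3.132, -0.001]
force: [-0.4, 0.3, -3.8]
opening: 0.044
t: 29.7
tool_pos: [0.4658, -0.2146, 0.0811]
orientation: [-0.231, 3.133, -0.001]
force: [0.1, -0.3, -4.3]
opening: 0.0435
pos [ 0.4658 -0.2146  0.0811] t 29.7 F [ 0.1368 -0.2749 -4.3296] open 0.0435
shift cm [0.074  0.0669 1.0266] turn deg [-0.0226  0.0284 -0.0486] cm if turned first [0.0734 0.0666 1.0267]
```

```bash
python3 -m inch '[[[0,0,0.5,0,0,0,1],[0,0,0.3,0,0,0,1],[0,0,0.1,0,0,0,1],[0,0,0,0,0,0,1],[0,0,0,0,0,0,1]]]'
python3 -m inch '[[[0,0,0.1,0,0,0,1],[0,0,0,0,0,0,1],[0,0,0,0,0,0,1]]]'
python3 go.py .465 -.214 .0708 8.5
```

```text
t: 30.2
tool_pos: [0.4656, -0.2144, 0.0717]
orientation: [-0.231, 3.133, -0.0]
force: [-0.3, -0.7, -3.7]
opening: 0.0438
t: 30.5
tool_pos: [0.4656, -0.2144, 0.0707]
orientation: [-0.231, 3.133, -0.0]
force: [-0.4, -0.4, -4.3]
opening: 0.0436
pos [ 0.4656 -0.2144  0.0707] t 30.5 F [-0.3876 -0.4472 -4.2942] open 0.0436
shift cm [ 0.0518  0.0518 -0.0113] turn deg [-0.0032  0.0032 -0.0534] cm if turned first [ 0.0517  0.0518 -0.0113]
```

```bash
python3 -m inch '[[[0,0,0.1,0,0,0,1],[0,0,0,0,0,0,1],[0,0,0,0,0,0,-1],[0,0,0,0,0,0,-1],[0,0,0,0,0,0,-1]]]'
python3 -m inch '[[[0,0,0,0,0,0,-1],[0,0,0,0,0,0,-1],[0,0,0,0,0,0,-1],[0,0,0,0,0,0,-1]]]'
python3 -m inch '[[[0,0,-3,0,0,0,-1],[0,0,-4,0,0,0,-1],[0,0,-4,0,0,0,-1],[0,0,-2,0,0,0,-1],[0,0,0,0,0,0,-1]]]'
python3 go.py .649 -.1205 .2 -2.8
```

```text
t: 31.0
tool_pos: [0.4658, -0.2146, 0.0698]
orientation: [-0.231, 3.133, -0.001]
force: [0.0, 0.2, -0.6]
opening: 0.063
t: 31.4
tool_pos: [0.4655, -0.2144, 0.0696]
orientation: [0.231, -3.133, -0.0]
force: [0.3, -0.8, 0.3]
opening: 0.0921
t: 31.9
tool_pos: [0.4676, -0.2156, 0.2039]
orientation: [-0.231, 3.127, -0.006]
force: [0.1, 0.5, -0.6]
opening: 0.093
pos [ 0.4676 -0.2156  0.2039] t 31.9 F [ 0.1346  0.4804 -0.61  ] open 0.093
shift cm [-19.3354   6.7477   0.4682] turn deg [-0.2237  0.3408 11.2488] cm if turned first [-17.6503  10.3884   0.3914]
```

```bash
python3 -m inch '[[[0,0,0,0,0,5.6,-1],[0,0,0,0,0,5.6,-1],[-2.5,1.5,0,0,0,0,-1],[-2.5,1.5,0,0,0,0,-1],[-2.5,1.5,0,0,0,0,-1]]]'
python3 -m inch '[[[-2.5,1.5,0,0,0,0,-1],[-2.5,1.5,0,0,0,0,-1],[-2.5,1.5,0,0,0,0,-1],[-2.5,1.4,0,0,0,0,-1],[0,0,0,0,0,0,-1]]]'
python3 -m inch '[[[0,0,3,0,0,0,-1],[0,0,3,0,0,0,-1],[0,0,2,0,0,0,-1],[0,0,0,0,0,0,-1],[0,0,0,0,0,0,-1]]]'
python3 go.py .649 -.1205 .0495 -2.8
```

```text
t: 32.4
tool_pos: [0.5427, -0.1724, 0.1977]
orientation: [-0.076, -3.139, -0.001]
force: [1.0, -0.3, 1.2]
opening: 0.093
t: 32.9
tool_pos: [0.6464, -0.1167, 0.1965]
orientation: [-0.072, -3.138, -0.002]
force: [-0.2, -1.0, 0.2]
opening: 0.0931
t: 33.4
tool_pos: [0.6443, -0.1191, 0.1189]
orientation: [-0.076, -3.139, -0.0]
force: [0.3, -0.5, 0.5]
opening: 0.0934
pos [ 0.6443 -0.1191  0.1189] t 33.4 F [ 0.2524 -0.5212  0.5026] open 0.0934
shift cm [-0.4866 -0.1151  6.9435] turn deg [ 0.0143 -0.1098  0.0289] cm if turned first [-0.4734 -0.1131  6.9445]
```

```bash
python3 -m inch '[[[-0.4,-0.1,2.5,0,0,0,-1],[0,0,2,0,0,0,-1],[0,0,1.5,0,0,0,-1],[0,0,0.6,0,0,0,-1],[0,0,0,0,0,0,-1]]]'
python3 -m inch '[[[0,0,0.2,0,0,0,-1],[0,0,0,0,0,0,-1],[0,0,0,0,0,0,-1]]]'
python3 go.py .649 -.1205 .0495 -2.8
```

```text
t: 33.9
tool_pos: [0.649, -0.1202, 0.0534]
orientation: [-0.076, -3.14, -0.0]
force: [-0.8, 1.0, -0.3]
opening: 0.093
t: 34.2
tool_pos: [0.6499, -0.1203, 0.0526]
orientation: [0.075, 3.139, -0.001]
force: [0.4, -0.6, 0.1]
opening: 0.093
pos [ 0.6499 -0.1203  0.0526] t 34.2 F [ 0.4148 -0.6236  0.1095] open 0.093
shift cm [ 0.0898 -0.0265  0.3119] turn deg [-0.0187  0.0785  0.0502] cm if turned first [ 0.0894 -0.0267  0.312 ]
```

```bash
python3 -m inch '[[[0.1,0,0.3,0,0,0,-1],[0,0,0,0,0,0,1],[0,0,0,0,0,0,1],[0,0,0,0,0,0,1],[0,0,0,0,0,0,1]]]' 30
python3 -m inch '[[[0,0,0,0,0,0,1],[0,0,0,0,0,0,1],[0,0,0,0,0,0,1],[0,0,0,0,0,0,1],[0,0,0,0,0,0,1]]]'
python3 go.py .649 -.1205 .0495 -2.8
python3 -m inch '[[[0,0,-2,0,0,0,1],[0,0,-3,0,0,0,1],[0,0,-3,0,0,0,1],[0,0,-3,0,0,0,1],[0,0,-4,0,0,0,1]]]'
python3 go.py .654 -.3212 .2 6.9
```

```text
t: 34.7
tool_pos: [0.6483, -0.1201, 0.0486]
orientation: [0.075, 3.141, 0.0]
force: [-0.7, 0.4, 0.1]
opening: 0.0661
t: 35.2
tool_pos: [0.6484, -0.1202, 0.0487]
orientation: [0.076, 3.141, -0.0]
force: [0.0, -1.1, 0.2]
opening: 0.0435
pos [ 0.6484 -0.1202  0.0487] t 35.2 F [ 0.0017 -1.0655  0.186 ] open 0.0435
shift cm [-0.065 -0.025 -0.08 ] turn deg [-0.0099  0.0096  0.0427] cm if turned first [-0.0651 -0.0249 -0.08  ]
t: 35.7
tool_pos: [0.6467, -0.1195, 0.1972]
orientation: [-0.075, -3.136, -0.002]
force: [0.5, 0.2, -3.1]
opening: 0.0438
pos [ 0.6467 -0.1195  0.1972] t 35.7 F [ 0.451   0.1684 -3.0689] open 0.0438
shift cm [ -1.6986 -20.1086  -0.3136] turn deg [ 0.0872 -0.2544 -9.649 ] cm if turned first [  1.6946 -20.1094  -0.2829]
```

```bash
python3 -m inch '[[[0,0,0,0,0,-4.8,1],[0,0,0,0,0,-4.8,1],[0.2,-2.9,0,0,0,0,1],[0.2,-2.9,0,0,0,0,1],[0.3,-2.9,0,0,0,0,1]]]'
python3 -m inch '[[[0.3,-2.9,0,0,0,0,1],[0.3,-2.9,0,0,0,0,1],[0.2,-2.9,0,0,0,0,1],[0.2,-2.7,0,0,0,0,1],[0,0,0,0,0,0,1]]]'
python3 -m inch '[[[0,0,3,0,0,0,1],[0,0,2,0,0,0,1],[0,0,0,0,0,0,1],[0,0,0,0,0,0,1]]]'
python3 go.py .653 -.3212 .0567 6.9
python3 - <<'E'
from h import *
c=robot.read_camera("scene");cv2.imwrite("pics/h.png",cv2.resize(c["image"][120:320,150:550],(800,400)))
E
```

```text
t: 36.2
tool_pos: [0.6514, -0.2076, 0.1977]
orientation: [0.189, -3.135, -0.001]
force: [0.7, -0.6, -2.9]
opening: 0.0438
t: 36.7
tool_pos: [0.654, -0.3253, 0.197]
orientation: [0.182, -3.134, 0.0]
force: [-0.3, 0.1, -3.6]
opening: 0.0438
t: 37.1
tool_pos: [0.6549, -0.3207, 0.148]
orientation: [0.188, -3.134, -0.002]
force: [0.4, -0.3, -2.6]
opening: 0.044
pos [ 0.6549 -0.3207  0.148 ] t 37.1 F [ 0.4124 -0.3313 -2.5686] open 0.044
shift cm [ 0.1809 -0.0352  9.1276] turn deg [ 0.0808 -0.0934 -0.0248] cm if turned first [ 0.1958 -0.0222  9.1273]
```

View pics/h.png

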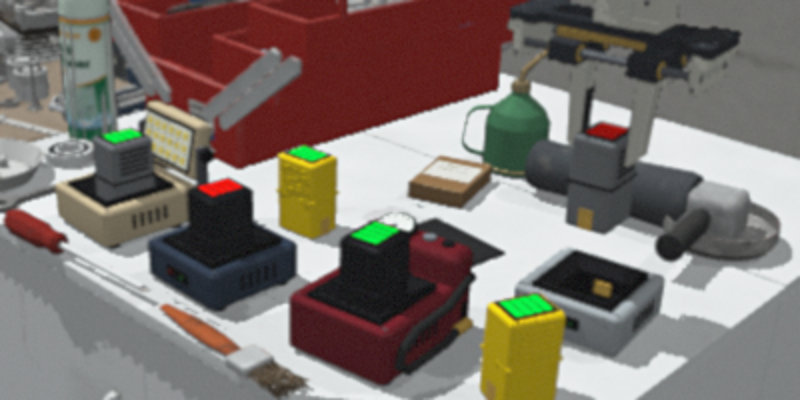

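The picture shows the lamp with a green pack (122,135), the dark charger with red (220,187) and the inflator with green (378,233). All three look seated. The flat grey pack hangs over the empty light charger (600,180). Next I insert it.

```bash
python3 -m inch '[[[0.2,0,2.5,0,0,0,1],[0,0,2,0,0,0,1],[0,0,1,0,0,0,1],[0,0,1,0,0,0,1],[0,0,0.8,0,0,0,1]]]'
python3 -m inch '[[[0,0,0.6,0,0,0,1],[0,0,0.4,0,0,0,1],[0,0,0,0,0,0,1],[0,0,0,0,0,0,1],[0,0,0,0,0,0,1]]]'
python3 go.py .653 -.3212 .0567 6.9
```

```text
t: 37.65
tool_pos: [0.6541, -0.3222, 0.0764]
orientation: [-0.188, 3.134, -0.002]
force: [0.2, 0.7, -3.4]
opening: 0.0437
t: 38.15
tool_pos: [0.6538, -0.3222, 0.0664]
orientation: [-0.188, 3.135, -0.001]
force: [-0.2, -1.0, -3.8]
opening: 0.044
pos [ 0.6538 -0.3222  0.0664] t 38.15 F [-0.1624 -1.0371 -3.7804] open 0.044
shift cm [0.0674 0.1053 0.9659] turn deg [-0.0368  0.0472 -0.0539] cm if turned first [0.0665 0.1047 0.9661]
```

```bash
python3 -m inch '[[[0,0,0.5,0,0,0,1],[0,0,0.3,0,0,0,1],[0,0,0.1,0,0,0,1],[0,0,0,0,0,0,1],[0,0,0,0,0,0,1]]]'
python3 -m inch '[[[0,0,0.1,0,0,0,1],[0,0,0,0,0,0,1]]]'
python3 go.py .653 -.3212 .0567 6.9
```

```text
t: 38.65
tool_pos: [0.6534, -0.3219, 0.0567]
orientation: [-0.188, 3.136, 0.0]
force: [-0.4, 0.2, -1.2]
opening: 0.044
t: 38.85
tool_pos: [0.6536, -0.322, 0.0567]
orientation: [-0.188, 3.135, -0.0]
force: [-2.9, 1.9, 4.5]
opening: 0.0435
pos [ 0.6536 -0.322   0.0567] t 38.85 F [-2.8877  1.911   4.4687] open 0.0435
shift cm [ 0.0513  0.0824 -0.0036] turn deg [-0.0148  0.0273 -0.0482] cm if turned first [ 0.0512  0.0825 -0.0036]
```

On the floor. Release, lift, back off, check.

```bash
python3 -m inch '[[[0,0,-0.1,0,0,0,1],[0,0,0,0,0,0,-1],[0,0,0,0,0,0,-1],[0,0,0,0,0,0,-1],[0,0,0,0,0,0,-1]]]'
python3 -m inch '[[[0,0,0,0,0,0,-1],[0,0,0,0,0,0,-1],[0,0,0,0,0,0,-1],[0,0,0,0,0,0,-1]]]'
python3 -m inch '[[[0,0,-3,0,0,0,-1],[0,0,-4,0,0,0,-1],[0,0,-4,0,0,0,-1],[0,0,-4,0,0,0,-1],[0,0,0,0,0,0,-1]]]'
python3 -m inch '[[[0,4,0,0,0,0,-1],[0,4,0,0,0,0,-1],[0,4,0,0,0,0,-1],[0,4,0,0,0,0,-1],[0,4,0,0,0,0,-1]]]'
python3 -m inch '[[[0,4,0,0,0,0,-1],[0,4,0,0,0,0,-1],[0,0,0,0,0,0,-1],[0,0,0,0,0,0,-1],[0,0,0,0,0,0,-1]]]'
python3 - <<'E'
from h import *
c=robot.read_camera("top");s=robot.read_camera("scene")
cv2.imwrite("pics/i.png",np.hstack([cv2.resize(s["image"][140:320,160:520],(400,200)),cv2.resize(c["image"][120:340,120:520],(400,200))]))
for w in windows(c): print(w[0],w[1],back(c,[w[1]],.104)[0],back(c,[w[1]],.116)[0])
for n,z,P in(("R",.102,(.653,-.3212)),("R",.102,(.4506,-.02)),("G",.104,(.459,.159)),("G",.116,(.465,-.214))):
    sw=min(windows(s),key=lambda w:np.linalg.norm(w[1]-proj(s,[[*P,z]])[0])); print(n,sw[0],sw[1],back(s,[sw[1]],z)[0])
E
```

```text
t: 39.35
tool_pos: [0.6535, -0.322, 0.0566]
orientation: [-0.188, 3.136, -0.0]
force: [-0.6, -0.0, -0.9]
opening: 0.0712
t: 39.75
tool_pos: [0.6534, -0.3219, 0.0566]
orientation: [0.188, -3.136, -0.0]
force: [0.1, 0.1, 0.2]
opening: 0.0929
t: 40.25
tool_pos: [0.6566, -0.3237, 0.2161]
orientation: [-0.187, 3.125, -0.011]
force: [0.3, 0.6, 0.5]
opening: 0.0932
t: 40.75
tool_pos: [0.629, -0.1218, 0.2063]
orientation: [0.187, -3.136, -0.0]
force: [1.3, 0.7, 0.9]
opening: 0.0928
t: 41.25
tool_pos: [0.6201, -0.0448, 0.2065]
orientation: [0.187, -3.136, 0.001]
force: [0.3, 0.0, 0.1]
opening: 0.0929
G [258.542  204.3427] [0.5961 0.0065 0.104 ] [0.5949 0.005  0.116 ]
G [386.3072 281.098 ] [ 0.4653 -0.2157  0.104 ] [ 0.4661 -0.2139  0.116 ]
G [170.0172 281.6414] [0.4603 0.1597 0.104 ] [0.4611 0.1558 0.116 ]
R [449.2842 173.9945] [ 0.6523 -0.325   0.104 ] [ 0.6502 -0.3216  0.116 ]Traceback (most recent call last):
  File "<stdin>", line 6, in <module>
ValueError: min() iterable argument is empty
```

View pics/i.png

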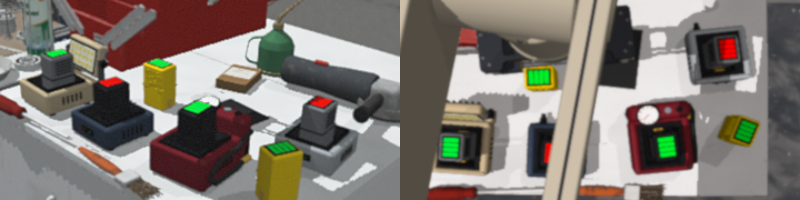

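Run:
```python
from h import *
s=robot.read_camera("scene");c=robot.read_camera("top")
def comp(cam,P,red):
    im=cam["image"].astype(int);b,g,r=im[...,0],im[...,1],im[...,2]
    m=((r>150)&(g<90)&(b<90)) if red else ((g>130)&(r<110)&(b<120))
    m=cv2.morphologyEx(m.astype(np.uint8),cv2.MORPH_CLOSE,np.ones((5,5)))
    k,l,st,ce=cv2.connectedComponentsWithStats(m)
    p=proj(cam,[P])[0]; i=1+np.argmin([np.linalg.norm(ce[j]-p)+(1e3 if st[j,4]<30 else 0) for j in range(1,k)])
    a=np.argwhere(l==i)[:,::-1]
    return ce[i],st[i,4],a
def und(cam,u): return cv2.undistortPoints(np.array(u).reshape(1,1,2),np.array(cam["K"]),np.array(cam["distortion"])).reshape(2,1)
M=lambda k:np.c_[k["R"],k["t"]]
for n,red,P in(("clight",1,(.653,-.3212,.102)),("cdark",1,(.4506,-.02,.102)),("lamp",0,(.459,.159,.104)),("infl",0,(.465,-.214,.116))):
    u,a,_=comp(s,P,red);v,b,px=comp(c,P,red)
    X=cv2.triangulatePoints(M(s),M(c),und(s,u),und(c,v)).ravel()
    print(n,u,a,v,b,"tri",X[:3]/X[3],"top@z",back(c,[v],P[2])[0][:2],cv2.minAreaRect(back(c,px,P[2])[:,:2].astype(np.float32)*1000)[1:], "scene@z",back(s,[u],P[2])[0][:2])
```

```text
clight [448.8509 231.5526] 114 [447.9516 173.2388] 289 tri [ 0.654  -0.3235  0.1005] top@z [ 0.6539 -0.3233] ((36.42921829223633, 25.186756134033203), 6.845001697540283) scene@z [ 0.6507 -0.3251]
cdark [259.4904 213.3173] 104 [267.6018 287.3186] 113 tri [ 0.4532 -0.0112  0.0974] top@z [ 0.4524 -0.0107] ((9.817546844482422, 35.722286224365234), 82.47554016113281) scene@z [ 0.4473 -0.0208]
lamp [210.4023 187.3908] 87 [170.1408 281.5776] 348 tri [0.4596 0.1605 0.1026] top@z [0.4604 0.1594] ((36.545352935791016, 28.297021865844727), 0.807184636592865) scene@z [0.4571 0.1585]
infl [337.2166 235.8535] 157 [386.3889 281.0306] 360 tri [ 0.4656 -0.2137  0.1147] top@z [ 0.4662 -0.2141] ((37.64919662475586, 27.71544075012207), 9.848264694213867) scene@z [ 0.463 -0.215]
```

```bash
python3 -c "
from plant import robot
print(robot.close_job(), robot.read_state()['t'])"
```

```text
the job is handed in; nothing more can be done
the job is handed in; nothing more can be done
```

The swap is done and handed in at about 41 s of the 134 s allowed; I got no verdict back.

- **Placement:** the charged grey pack is in the work lamp and the charged black one in the inflator. The flat black pack is in the dark charger and the flat grey one, after standing on the mat, in the light charger. All went in without catching on a pocket rim. The gripper is open and about 0.2 m above the bench, touching nothing.
- **Checks that agreed:** before release, tool heights were within 1 mm of seated height. Two-camera heights of the pack tops were 1.3–1.5 mm below nominal for the light charger, lamp and inflator, so those packs are on the pocket floor. Horizontally, all four sit within about 3 mm of where the original packs stood.
- **Weaker checks:**
  - The arm partly hid the dark charger from the top camera, so its two-camera reading is not valid. Its position rests on the scene camera (0.447, -0.021), which reads 2–3 mm short in x on the other packs, and on the tool reading at release (0.4505, -0.020).
  - My first reading of the light-charger pack was about 4 mm off in y because of shading. A looser colour threshold put it about 2 mm off.
  - In the first close views the fingertips looked 10–20 mm higher than the reported tool position. I did not explain this, but every grip and contact height matched expectations.
  - I viewed 12 pictures. I confirmed which packs were meant from the enlarged tiles, not from a separate crop of the yellow look-alikes.

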